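Sight a calibration target through the inspection mirror

TASK

Stand the orange target upright on the round white-topped pad and let go of it. Then turn the small swivelling mirror of the inspection stand by its blue grip until the stand's camera, looking into the mirror, has the orange target in the middle of its view, and finish while still holding the mirror steady at that angle (it springs back if released). Leave the blue target, the roll of tape and the petri dish where they are.

Things in the scene. Friction and masses are not known exactly. Their poses are not given: they have to be found in the camera images.
- orange_drum (a point): centre of the orange drum of the orange target, a loose 150 g piece 104 mm tall: steel foot 50 mm across and 12 mm high, thin post, and on top an upright orange drum 40 mm in diameter and 44 mm high with two thin black rings. This point is on the axis, 82 mm above the underside of the foot; z axis up along the post. Grasp the drum across its 40 mm
- blue_drum (a point): the same point of the blue target, which is alike but has a blue drum; loose, not to be moved
- pad_top (a point): centre of the top face of the fixed round pad on the bench: black, 72 mm in diameter, 4 mm high, with a white disc 56 mm in diameter on top
- lens (a point): centre of the front of the lens of the small white camera on the inspection stand (fixed, grey base), 90 mm from the mirror's turning axis and 85 mm above the bench; the camera looks level, straight at the mirror's turning axis, and its housing reaches 160 mm from that axis (with a small plug to 170 mm) and 105 mm up
- mirror_face (a point): centre of the front of the mirror, on its upright turning axis, 85 mm above the bench; the mirror is a square of 66 mm in a black frame, silver in front. The x axis points straight out of the reflecting side, z is up; it turns with the mirror
- mirror_grip (a point): centre of the mirror's blue grip, an upright blade directly above the mirror on the turning axis, 12 mm thick (along x, the mirror's facing direction), 40 mm wide (along y), 46 mm high, its centre 145 mm above the bench and its top 168 mm; axes as for the mirror face. Pinch it from above across its 12 mm and turn it about the upright axis
- mirror (a joint): angle of the mirror in rad, range 0 to 1.3. 0 (where it rests): the mirror faces the lens squarely. It grows as the mirror turns clockwise seen from above, towards the pad; a spring of 0.08 N m/rad turns it back to 0 when let go
- sight_line (a point): the camera's central line of sight after reflection, shown by a thin yellow pointer (40 mm long, 17 mm above the bench, under the mirror, geared to it two to one). Origin at the centre of the mirror face, x axis along the reflected line (level), z up. It swings clockwise by twice the mirror's angle and points at the lens when the mirror reads 0. The camera sees in the middle of its view what lies on this x axis
- tape: roll of beige masking tape lying on the bench, 100 mm across, 25 mm high, loose, not to be moved; origin at the centre of its underside
- dish: clear petri dish, 60 mm across, 15 mm high, loose, not to be moved; origin at the centre of its underside
There are look-alikes about, which are no part of the job. There is more than one size of the part that bears orange_drum; the job needs the larger.

How it is judged (in metres and radians):
On the way, in this order (a step that is already met when the one before it is completed fails the run):
1. the orange target stands upright on the pad, released (horizontal distance between orange_drum and pad_top below 0.022 m and z of orange_drum in the frame of pad_top between 0.079 and 0.086 m and angle between orange_drum's own z axis and vertical below 0.08 rad and contact force between the fingers and orange_target below 0.1 N), for 0.3 s.
2. the mirror, held in the fingers, shows the orange target to the camera (x of orange_drum in the frame of sight_line above 0.08 m and y of orange_drum in the frame of sight_line between -0.016 and 0.016 m and contact force between the fingers and mirror above 1 N), for 0.3 s.
At the end, for the whole second after the job is handed in: The orange target stands upright (within 0.08 rad) and released on the pad, its axis within 22 mm of the pad's centre; the fingers hold the mirror still (over 1 N, under 0.1 rad/s) with the camera's reflected line of sight passing within 16 mm of the drum's axis (all of step 1 and all of step 2 and velocity of joint mirror between -0.1 and 0.1 rad/s and contact force between the arm and orange_target below 0.1 N); the arm keeps its last pose, push and grip.
It fails at once if the blue target is moved by more than 30 mm (distance of blue_drum from where it was at the start of the episode above 0.03 m).
It fails at once if the tape is moved by more than 30 mm (distance of tape from where it was at the start of the episode above 0.03 m).
It fails at once if the petri dish is moved by more than 30 mm (distance of dish from where it was at the start of the episode above 0.03 m).
It fails at once if the orange target is knocked over (angle between orange_drum's own z axis and vertical above 0.9 rad).
It also fails if it takes over 51 s, if anything falls off the work surface, if the arm or the gripper's body presses on something with over 40 N, if the wrist force passes 120 N, or if a joint passes its speed limit or range.

ROBOT

A 6-joint arm with a two-finger parallel gripper is mounted at the origin on a cart in front of the work surface, level with it; the furniture and walls round the work are solid. World frame = base frame: x ahead of the robot, y to its left, z up, the work surface at z = 0. Lengths are in mm, angles in degrees, forces in N, time in s.
With the tool pointing down it reaches from about 300 to 850 mm from the base axis. Payload 4.2 kg.
Tool frame: the origin (TCP) lies midway between the tips of the shut fingers; the grasp point (between the pads) lies 19 mm behind it (env.hold_point_z is the z of the grasp point in the tool frame, in mm); z points along the fingers, y is the direction in which the jaws open and shut (so a half turn about z gives the same grasp; the last joint's range is limited). The gripper opens to 91 mm and grips with 3 to 60 N. Pads are 32 mm wide; open, the fingers measure 118 mm over their backs; the gripper's body (76 mm by 178 mm) begins 60 mm behind the grasp point.
Start: joints at [-76.031, 18.312, 89.639, -0, 72.044, -1.146], TCP at [149.934, -555.124, 213.976] pointing down, gripper open.
Joint ranges: [-177.97, 177.97], [-48.28, 115.42], [12.27, 149.76], [-77.06, 257.06], [2.81, 150.46], [-146.56, 146.56]. Speed limits (degrees/s): [147.25, 147.25, 180, 180, 180, 180].

INTERFACE

Orientations are given as [roll, pitch, yaw] about the fixed x, y, z axes, in that order (R = Rz(yaw) Ry(pitch) Rx(roll)).
In Python, from workcell import env, grab_frame, camera_params, spotter gives the robot as it stands. The module is installed in compiled form; this text tells all that it offers.
- The arm moves only by the shell command python3 -m jog 'ROWS' [FORCE]. ROWS is text: rows parted by semicolons, each of 7 numbers parted by spaces: the turn, a rotation vector about the world's x, y, z in units of 5 degrees (1.0 is 5 degrees), then the shift along the world's x, y, z in units of 25 mm (1.0 is 25 mm), then the opening, from 0 (shut) to 1 (fully open). A call has 1 to 5 rows; each row is the pose to reach, as a shift and turn from the pose commanded when the call began; what a row does not reach only later rows make up. A row lasts 1/8 s, in which the tool goes at most 62.5 mm and 10.7 degrees, less where a joint would pass 70% of its speed; a pose out of reach is approached as far as the arm can. A call with a gripper value outside its range is refused whole. The fingers move at their own pace and stop on an object; FORCE is the grip in N (left out, the last holds). Time passes only in rows, so rows that repeat a pose let the fingers close. It gives the time, the measured TCP pose, the force and the opening at its end, in the units of the state.
- env.state(): the state, without advancing time (a new reading comes with each control period).
- grab_frame(name): name is "side" or "top"; returns the picture (400x640x3 uint8, red, green, blue); there is no depth.
- camera_params(name): a dict with "K" (3x3 intrinsics, pixels), "dist" ([k1, k2, p1, p2, k3] as OpenCV has them; the pictures are not rectified), "rvec" (rotation vector, rad) and "tvec" (3), from world to camera coordinates, as OpenCV has them. Camera axes: x right, y down, z forward; pixel columns grow to the right and rows downward; lengths in mm; the calibration is good to about 2 mm. A picture is of the moment at which its call begins. camera_params takes no time and is no camera call.
- env.job_done(): hands the job in, once; it reports no verdict.
Trained networks look in the newest picture that a camera, given by its name, has taken for a name from the list of things; names that differ only in an ending like _2 or _b are one class to them, and where a whole thing is asked for, a point or a joint stands for the part that bears it (a point fixed in the world has none). Each returns a list of dicts, best first, with "conf" (0 to 1); they miss things now and then, are a little off and sometimes report something else, mostly with a low value. They report only what shows in the picture. A call takes as long as a camera call. They do not tell look-alikes from the thing itself.
- spotter.look_for(query, camera): "box" ([left, top, width, height] in pixels, round what is visible of it).
- spotter.trace(query, camera): "region" (400x640 bool, what is visible of it) and "box" ([left, top, width, height] in pixels, round what is visible of it).
The state is a dict: "time_s": time; "qpos": joint angles; "qvel": joint speeds; "effort": joint torques, N m; "ee_pos": TCP position; "ee_rot": TCP orientation; "force": force on the tool from outside, world axes, zero at the start; "torque": the same for the moment, N m; "gripper_width": finger opening in mm.
Only numpy, scipy, OpenCV 4.12 (cv2) and the standard library are available. Lean on these libraries where they do the work, as an engineer would, in place of code of your own. Each camera call takes 0.05 s, during which the arm holds its last target. There are 200 camera calls.

## Working session

There is one attempt and no reset: what is moved stays moved. The work goes in short steps, Python scripts to look and compute and a shell command to move; the robot and the scene stay as the last step left them, time stands still between calls to the robot, and variables do not carry over. Pictures are saved under pics/ and viewed, about 8 in all and at most 12, crops included, and the job is handed in when it is done.

```bash
mkdir -p pics; cat > h.py <<'E'
import numpy as np, cv2
from workcell import env, grab_frame, camera_params, spotter
def P(n):
    c=camera_params(n); return [np.array(c[k],float) for k in("K","dist","rvec","tvec")]
def proj(n,X):
    K,d,r,t=P(n); return cv2.projectPoints(np.array(X,float).reshape(-1,1,3),r,t,K,d)[0].reshape(-1,2)
def ray(n,uv):
    K,d,r,t=P(n); u=cv2.undistortPoints(np.array(uv,float).reshape(1,1,2),K,d).ravel()
    R=cv2.Rodrigues(r)[0]; return -R.T@t.ravel(), R.T@np.array([u[0],u[1],1])
def atz(n,uv,z):
    o,v=ray(n,uv); return o+v*(z-o[2])/v[2]
def tri(uv1,uv2):
    o1,v1=ray("side",uv1);o2,v2=ray("top",uv2)
    s=np.linalg.lstsq(np.c_[v1,-v2],o2-o1,rcond=None)[0]
    a,b=o1+v1*s[0],o2+v2*s[1]; return (a+b)/2,np.linalg.norm(a-b)
def save(im,f): cv2.imwrite(f,im[:,:,::-1])
E
python3 - <<'E'
from h import *
for n in("side","top"):
    save(grab_frame(n),f"pics/{n}0.png"); o,v=ray(n,(320,200)); print(n,o.round(),v.round(2))
    for q in("orange_drum","blue_drum","mirror_grip","lens","tape","dish","mirror","pad_top"):
        try: print(q,[(np.round(d["box"]).astype(int).tolist(),round(d["conf"],2)) for d in spotter.look_for(q,n)])
        except Exception as e: print(q,e)
print(env.state(),env.hold_point_z)
E
```

```text
side [210. 618. 600.] [ 0.47 -0.66 -0.59]
orange_drum [([293, 292, 23, 65], 0.74), ([320, 273, 22, 37], 0.57), ([253, 256, 28, 60], 0.57)]
blue_drum [([254, 257, 24, 62], 0.76), ([343, 133, 13, 58], 0.44)]
mirror_grip [([340, 135, 12, 52], 0.92)]
lens [([331, 137, 86, 72], 0.95)]
tape [([231, 204, 45, 36], 0.78), ([288, 293, 28, 63], 0.36)]
dish [([285, 169, 23, 16], 0.75), ([291, 294, 26, 62], 0.61)]
mirror [([342, 134, 10, 55], 0.77)]
pad_top [([371, 236, 37, 25], 0.89)]
top [ 400.   71. 1392.] [ 0.18  0.01 -0.98]
orange_drum [([229, 252, 24, 20], 0.82), ([270, 249, 16, 16], 0.63)]
blue_drum [([238, 210, 24, 27], 0.89)]
mirror_grip [([380, 190, 21, 18], 0.44)]
lens [([370, 186, 69, 65], 0.73)]
tape [([295, 146, 34, 37], 0.91)]
dish [([374, 141, 21, 24], 0.94)]
mirror [([381, 185, 20, 21], 0.53)]
pad_top [([341, 255, 23, 26], 0.86)]
{'time_s': 0.9, 'qpos': array([-7.60293842e+01,  1.83110285e+01,  8.96392950e+01,  1.34633317e-03,
        7.20424245e+01, -1.14656118e+00]), 'qvel': array([-0.05222162,  0.09931542,  0.04551357, -0.00109251, -0.00051295,
        0.03226466]), 'effort': array([ 8.88426621e-04, -4.12343895e+01, -2.32235330e+01,  7.29179406e-02,
        3.76385695e-02, -2.01399507e-05]), 'ee_pos': array([ 149.96361225, -555.12293229,  213.98266862]), 'ee_rot': array([ 1.79992724e+02, -1.13543214e-03,  1.51167620e+01]), 'force': array([0.47461143, 0.39976777, 0.51032717]), 'torque': array([-0.01862365, -0.00094268,  0.00412093]), 'gripper_width': 91.40360889987663} -18.8
```

View pics/side0.png

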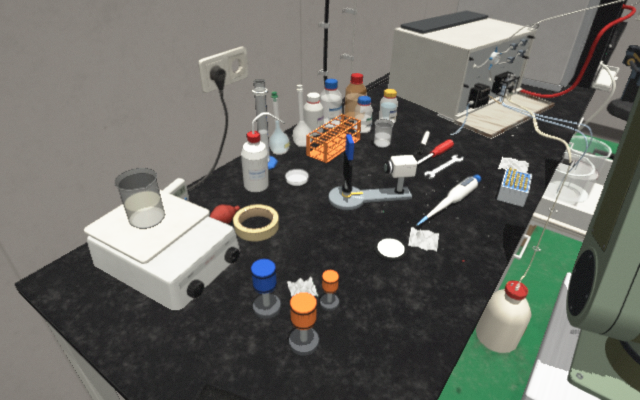

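View pics/top0.png

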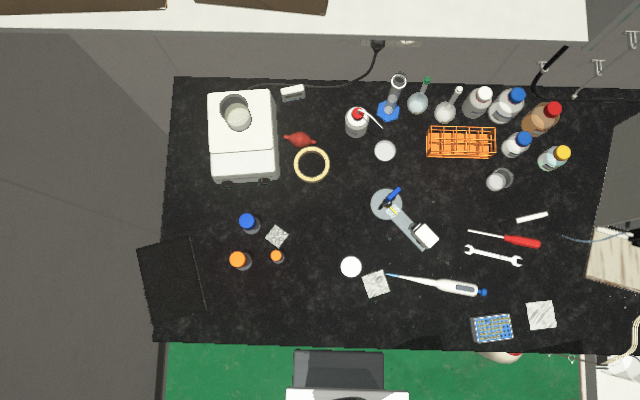

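Larger orange target: side (303,322), top (238,260). Smaller look-alike: side (330,288), top (277,256). The larger has the bigger box in both views. Pad is at side (390,248), top (351,267). The blue grip is at side (350,147), top (391,197).

```bash
python3 - <<'E'
from h import *
print(proj("top",[[0,0,0],[300,0,0],[500,0,0],[500,200,0],[500,-200,0]]).round())
for n in("side","top"):
    im=grab_frame(n); hsv=cv2.cvtColor(im,cv2.COLOR_RGB2HSV)
    for nm,lo,hi in(("or",(5,150,120),(20,255,255)),("blue",(105,150,60),(125,255,255)),("white",(0,0,200),(180,40,255)),("yel",(21,120,120),(35,255,255))):
        k,l,s,c=cv2.connectedComponentsWithStats(cv2.inRange(hsv,lo,hi))
        print(n,nm,[(s[i].tolist(),c[i].round(1).tolist()) for i in range(1,k) if 15<s[i,4]<1200 and s[i,1]>100])
    c=im[110:300,230:470] if n=="side" else im[170:290,215:455]
    save(cv2.resize(c,None,fx=3.3,fy=3.1 if n=="side" else 3.3,interpolation=cv2.INTER_CUBIC),f"pics/{n}c.png")
E
```

```text
[[346. 451.]
 [349. 331.]
 [350. 255.]
 [276. 253.]
 [424. 257.]]
side or [([307, 114, 48, 49, 1069], [329.6, 141.9]), ([352, 119, 8, 24, 89], [356.8, 132.7]), ([322, 269, 17, 23, 305], [330.0, 280.0]), ([290, 293, 27, 21, 450], [303.0, 303.0]), ([291, 310, 25, 18, 287], [303.2, 319.4])]
side blue [([346, 135, 8, 25, 154], [349.5, 147.6]), ([269, 157, 8, 12, 69], [272.2, 162.7]), ([475, 175, 6, 7, 25], [478.1, 177.4]), ([251, 259, 25, 34, 685], [263.4, 274.7])]
side white [([305, 103, 17, 8, 107], [313.3, 106.7]), ([385, 102, 8, 3, 17], [388.6, 102.9]), ([456, 110, 11, 7, 26], [461.4, 113.2]), ([253, 112, 18, 10, 39], [261.2, 114.9]), ([332, 121, 7, 3, 18], [335.3, 121.8]), ([534, 121, 11, 14, 33], [537.4, 127.7]), ([296, 124, 13, 21, 191], [301.7, 134.1]), ([361, 125, 9, 7, 40], [363.8, 128.2]), ([422, 132, 7, 12, 50], [425.1, 137.6]), ([274, 135, 11, 17, 127], [279.2, 142.6]), ([378, 136, 10, 10, 65], [382.1, 141.4]), ([563, 140, 20, 18, 69], [571.6, 149.5]), ([242, 142, 24, 18, 336], [253.8, 150.9]), ([608, 147, 4, 9, 17], [609.4, 151.0]), ([391, 153, 42, 13, 266], [406.6, 159.8])
[... 1557 characters left out ...]
72.4, 232.6]), ([415, 224, 24, 24, 309], [426.4, 235.6]), ([594, 227, 25, 13, 176], [603.5, 233.0]), ([275, 230, 12, 10, 50], [280.8, 235.1]), ([468, 230, 36, 8, 64], [485.5, 233.5]), ([272, 238, 7, 8, 26], [274.9, 241.6]), ([465, 245, 56, 22, 257], [493.7, 255.4]), ([341, 257, 20, 20, 332], [350.5, 266.4]), ([362, 270, 28, 28, 471], [375.2, 283.7]), ([398, 276, 80, 20, 494], [443.7, 284.7]), ([526, 300, 31, 30, 676], [540.9, 314.7]), ([633, 323, 6, 21, 61], [635.3, 334.0]), ([495, 352, 25, 9, 140], [505.2, 356.1]), ([581, 362, 6, 38, 139], [583.2, 380.0]), ([286, 389, 29, 11, 306], [299.4, 394.1]), ([382, 392, 27, 8, 166], [397.6, 396.0])]
top yel [([555, 145, 16, 15, 185], [562.8, 152.0])]
```

View pics/topc.png

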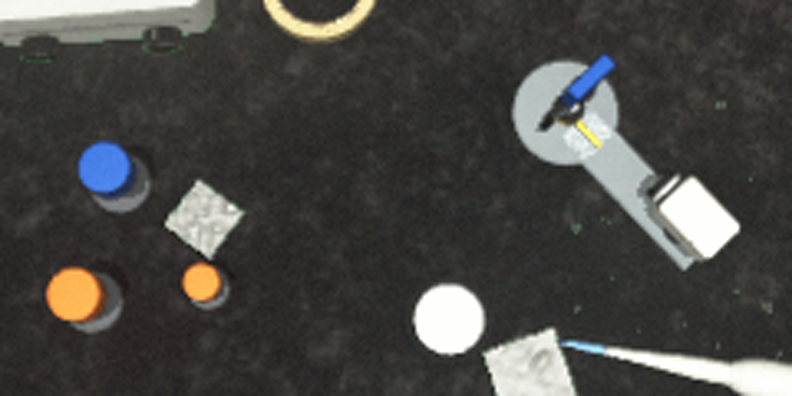

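Crop confirms: the large orange drum is at crop (75,293), clearly bigger than the small one at (203,283). The stand's camera sits lower right of the mirror, and the pad is at (450,318).

```bash
cat >> h.py <<'E'
from scipy.optimize import least_squares
def blobs(n,lo,hi):
    im=grab_frame(n); m=cv2.inRange(cv2.cvtColor(im,cv2.COLOR_RGB2HSV),lo,hi); return im,m
def bb(p): return np.r_[p.min(0),p.max(0)]
A=np.linspace(0,2*np.pi,60)
def cyl(x,y,r,z0,z1): return np.vstack([np.c_[x+r*np.cos(A),y+r*np.sin(A),0*A+z] for z in(z0,z1)])
def box2(b): return np.array([b[0]-.5,b[1]-.5,b[0]+b[2]-.5,b[1]+b[3]-.5])
def fitcyl(r,z0,z1,bs,x0):  # bs: {cam: bbox ltwh}
    f=lambda p:np.concatenate([bb(proj(n,cyl(p[0],p[1],r,z0,z1)))-box2(b) for n,b in bs.items()])
    s=least_squares(f,x0); return s.x,s.fun
def blade(x,y,a):
    c,s=np.cos(a),np.sin(a); return np.array([[x+c*i-s*j,y+s*i+c*j,z] for i in(-6,6) for j in(-20,20) for z in(122,168)])
E
python3 - <<'E'
from h import *
pr=lambda n,s:print(n,s[0].round(1),s[1].round(1))
for n,b in(("side",[290,293,27,35]),("top",[229,251,17,16])):
    pr("orange "+n,fitcyl(20,60,104,{n:b},[500,300]))
pr("orange",fitcyl(20,60,104,{"side":[290,293,27,35],"top":[229,251,17,16]},[500,300]))
pr("small?",fitcyl(20,60,104,{"side":[322,269,17,23],"top":[270,250,12,11]},[500,300]))
pr("blue",fitcyl(20,60,104,{"side":[251,259,25,34],"top":[239,213,16,16]},[500,300]))
pr("pad",fitcyl(28,4,4,{"side":[378,239,26,18],"top":[341,257,20,20]},[500,0]))
pr("dish",fitcyl(30,0,15,{"side":[285,169,23,16],"top":[374,141,21,24]},[800,0]))
pr("tape",fitcyl(50,0,25,{"side":[231,204,45,36],"top":[295,146,34,37]},[800,0]))
B={"side":[346,135,8,25],"top":[386,187,15,15]}
for a0 in(-2.2,-.9,):
    f=lambda p:np.concatenate([bb(proj(n,blade(*p)))-box2(b) for n,b in B.items()])
    s=least_squares(f,[620,-100,a0]); print("blade",s.x[:2].round(1),np.degrees(s.x[2]),s.fun.round(1))
print("base disc",atz("top",(215+565/3.3,170+112/3.3),5)); 
for e in((215+577/3.3,170+122/3.3),(215+600/3.3,170+147/3.3)): print("pointer",atz("top",e,17))
print("cam top",atz("top",(215+700/3.3,170+218/3.3),105))
E
```

```text
orange side [474.9 286.9] [ 0.3 -2.1 -0.3  2. ]
orange top [476.  291.4] [-0.7 -0.4  0.8  0.4]
orange [475.  288.3] [-0.3 -1.6 -0.9  2.5  0.4  0.   1.9  0.9]
small? [482.8 202.8] [ -3.4 -10.5   4.1   2.1  -6.4  -1.1  -1.    4.8]
blue [573.5 270.6] [-0.7 -0.6 -0.   1.1 -0.3 -0.5  1.6  1.2]
pad [468.7  -2. ] [-0.4  0.2  0.4  0.3 -0.2 -0.6  0.6  0.4]
dish [789.6 -88.9] [ 0.6  0.7  0.9  2.2 -0.4 -0.4  0.8 -2.1]
tape [749.3 113. ] [ 0.3 -0.1  1.5  0.9 -1.7 -1.3  0.8 -0.9]
blade [641.4 -95.5] -142.40985070836072 [-0.2 -1.1 -0.2  0.7 -1.6 -0.6  1.7  1.1]
blade [641.5 -95.6] 0.05532569617988813 [-3.9 -1.   3.3  0.5 -1.8  3.4  2.  -2.9]
base disc [641.32047484 -96.0012488    5.        ]
pointer [ 631.16321548 -104.47957964   17.        ]
pointer [ 610.90274723 -123.45376873   17.        ]
cam top [ 544.79771799 -187.44268757  105.        ]
```

Positions fit the given sizes: orange (475,288), pad (469,-2), mirror axis (641,-96), stand facing about -137°. I'll use jaw axis 43° (tool yaw 133°) throughout.

```bash
python3 -m jog '0 0 2 1.4 2 0 1;0 0 4 2.8 4 0 1;0 0 6 4.2 6 0 1;0 0 8 5.6 8 0 1;0 0 10 7 10 0 1' 10
python3 -m jog '0 0 2 .6 2.4 0 1;0 0 4 1.2 4.8 0 1;0 0 6 1.8 7.2 0 1;0 0 8 2.4 9.6 0 1;0 0 10 3 12 0 1'
```

```text
time_s: 1.62
ee_pos: [325.9, -303.6, 214.3]
ee_rot: [179.9, 0.0, 65.4]
force: [1.2, -1.3, -0.0]
gripper_width: 91.4
time_s: 2.25
ee_pos: [400.3, -3.2, 214.4]
ee_rot: [179.9, 0.1, 115.4]
force: [1.0, -0.3, -0.3]
gripper_width: 91.1
```

```bash
python3 -m jog '0 0 1 1 2.4 0 1;0 0 2 2 4.8 0 1;0 0 3.5 2.5 7.2 0 1;0 0 3.5 3 9.6 0 1;0 0 3.5 3 11.65 0 1'
python3 - <<'E'
from h import *
im=grab_frame("side"); h=grab_frame("top")
save(np.vstack([im[180:380,180:420],h[170:290,180:420]]).repeat(2,0).repeat(2,1)[:600],"pics/near.png")
print(env.state()["ee_pos"],env.state()["ee_rot"])
E
```

```text
time_s: 2.88
ee_pos: [475.5, 288.6, 213.8]
ee_rot: [180.0, 0.0, 132.6]
force: [-0.1, -0.2, 1.0]
gripper_width: 91.0
[474.92970464 290.93385944 213.4551131 ] [ 1.79905923e+02 -8.62963112e-02  1.32898858e+02]
```

View pics/near.png

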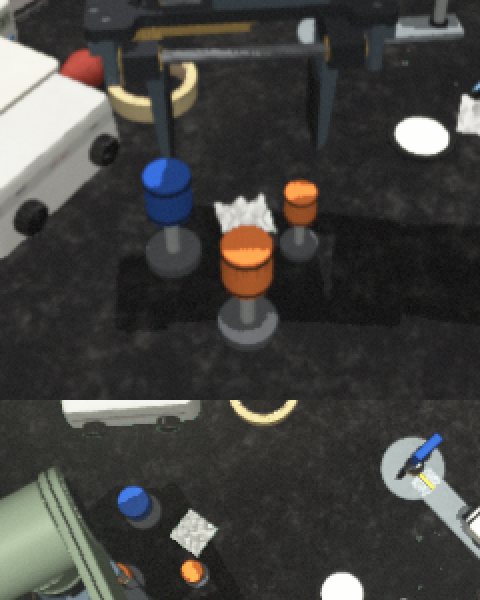

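Fingers straddle the drum in the side view, clear of the blue and small orange targets. Descending to grasp height.

```bash
python3 -m jog '0 0 0 0 0 -1.5 1;0 0 0 0 0 -3 1;0 0 0 0 0 -4.5 1;0 0 0 0 0 -5.5 1;0 0 0 0 0 -5.9 1'
python3 -m jog '0 0 0 0 0 0 1;0 0 0 0 0 0 .3;0 0 0 0 0 0 .3;0 0 0 0 0 0 .3;0 0 0 0 0 0 .3' 15
python3 -m jog '0 0 0 0 0 0 .3;0 0 0 0 0 0 .3;0 0 0 0 0 0 .3;0 0 0 0 0 0 .3' 15
```

```text
time_s: 3.6
ee_pos: [474.2, 284.8, 65.2]
ee_rot: [-179.8, -0.0, 132.6]
force: [-1.1, -0.1, 0.6]
gripper_width: 91.1
time_s: 4.22
ee_pos: [475.1, 286.2, 66.8]
ee_rot: [180.0, 0.0, 132.6]
force: [0.0, -0.1, -0.1]
gripper_width: 54.4
time_s: 4.72
ee_pos: [475.0, 286.2, 66.5]
ee_rot: [180.0, 0.0, 132.6]
force: [0.1, -0.1, -0.1]
gripper_width: 38.9
```

```bash
python3 -m jog '0 0 0 0 0 .6 .3;0 0 0 0 0 1.8 .3;0 0 0 0 0 3 .3;0 0 0 0 0 4 .3;0 0 0 0 0 4.6 .3' 20
python3 -m jog '0 0 0 0 -1 0 .3;0 0 0 0 -2.5 0 .3;0 0 0 0 -4 0 .3;0 0 0 0 -5.5 0 .3;0 0 0 0 -6.5 0 .3'
python3 -m jog '0 0 0 0 -1 0 .3;0 0 0 0 -2.5 0 .3;0 0 0 0 -4 0 .3;0 0 0 -.2 -4.8 0 .3;0 0 0 -.25 -5.05 0 .3'
python3 -m jog '0 0 0 0 0 0 .3'
python3 - <<'E'
from h import *
im=grab_frame("side"); h=grab_frame("top")
save(np.hstack([im[100:300,270:470],h[170:370,270:470]]).repeat(2,0).repeat(2,1),"pics/over.png")
s=env.state();print(s["ee_pos"],s["ee_rot"],s["gripper_width"])
E
```

```text
time_s: 5.35
ee_pos: [475.2, 286.3, 183.5]
ee_rot: [179.9, 0.0, 132.6]
force: [0.6, 0.1, -3.0]
gripper_width: 39.2
time_s: 5.98
ee_pos: [474.3, 122.0, 181.4]
ee_rot: [-179.9, -0.0, 132.6]
force: [0.0, -0.1, -2.0]
gripper_width: 39.3
time_s: 6.6
ee_pos: [468.1, -3.5, 181.4]
ee_rot: [-180.0, -0.0, 132.5]
force: [1.1, 0.5, -1.2]
gripper_width: 39.2
time_s: 6.72
ee_pos: [468.6, -2.4, 181.5]
ee_rot: [180.0, -0.0, 132.6]
force: [0.6, 0.9, -2.3]
gripper_width: 39.3
[468.79289498  -1.93522482 181.47781477] [ 1.79977494e+02 -1.78889184e-02  1.32646512e+02] 39.36640157876863
```

View pics/over.png

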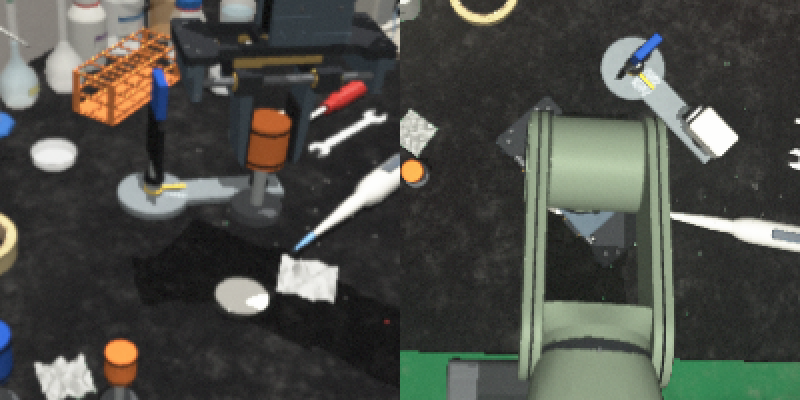

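Target hangs upright in the fingers above the pad (side pixel drum ≈ (404,170)). Lowering to TCP z≈70.5.

```bash
python3 -m jog '0 0 0 0 0 -1 .3;0 0 0 0 0 -2.4 .3;0 0 0 0 0 -3.6 .3;0 0 0 0 0 -4.2 .3;0 0 0 0 0 -4.35 .3'
python3 -m jog '0 0 0 0 0 0 .3;0 0 0 0 0 -.1 .3;0 0 0 0 0 -.1 .3;0 0 0 0 0 -.1 .3'
```

```text
time_s: 7.45
ee_pos: [468.2, -1.8, 71.8]
ee_rot: [-179.9, -0.1, 132.7]
force: [0.5, -0.3, -2.9]
gripper_width: 39.4
time_s: 7.95
ee_pos: [468.9, -2.7, 70.5]
ee_rot: [180.0, 0.0, 132.6]
force: [-0.2, 0.4, -2.1]
gripper_width: 39.4
```

```bash
python3 -m jog '0 0 0 0 0 -.03 .3;0 0 0 0 0 -.03 .3;0 0 0 0 0 -.03 .6;0 0 0 0 0 -.03 1;0 0 0 0 0 -.03 1'
python3 -m jog '0 0 0 0 0 0 1;0 0 0 0 0 0 1;0 0 0 0 0 0 1;0 0 0 0 0 0 1'
python3 -m jog '0 0 0 0 0 1 1;0 0 0 0 0 2.4 1;0 0 0 0 0 4 1;0 0 0 0 0 5 1;0 0 0 0 0 5.6 1'
python3 -m jog '0 0 0 1.5 -.8 0 1;0 0 0 3.3 -1.8 0 1;0 0 0 5 -2.8 0 1;0 0 0 6.4 -3.5 0 1;0 0 0 6.9 -3.75 0 1'
python3 -m jog '0 0 0 0 0 0 1;0 0 0 0 0 0 1'
python3 - <<'E'
from h import *
im,m=blobs("side",(5,150,120),(20,255,255))
k,l,s,c=cv2.connectedComponentsWithStats(m); print([s[i].tolist() for i in range(1,k) if s[i,4]>30 and s[i,1]>160])
h,m=blobs("top",(5,150,120),(20,255,255))
k,l,s,c=cv2.connectedComponentsWithStats(m); print([s[i].tolist() for i in range(1,k) if s[i,4]>30 and s[i,1]>160])
save(np.hstack([im[80:280,270:470],h[150:350,270:470]]).repeat(2,0).repeat(2,1),"pics/mir.png")
s=env.state();print(s["ee_pos"],s["ee_rot"],s["gripper_width"])
E
```

```text
time_s: 8.57
ee_pos: [468.7, -2.7, 69.4]
ee_rot: [180.0, 0.0, 132.6]
force: [0.1, -0.7, 0.9]
gripper_width: 66.3
time_s: 9.07
ee_pos: [468.7, -2.6, 69.5]
ee_rot: [180.0, -0.0, 132.6]
force: [0.4, -0.2, -0.4]
gripper_width: 91.1
time_s: 9.7
ee_pos: [469.0, -2.6, 210.8]
ee_rot: [179.9, 0.1, 132.6]
force: [-0.8, -0.4, -0.3]
gripper_width: 91.4
time_s: 10.32
ee_pos: [642.1, -97.3, 207.8]
ee_rot: [-179.9, -0.1, 132.6]
force: [-0.3, 0.3, -0.1]
gripper_width: 91.4
time_s: 10.58
ee_pos: [640.0, -95.6, 209.4]
ee_rot: [-180.0, -0.1, 132.6]
force: [0.5, -0.2, -0.5]
gripper_width: 90.9
[[386, 203, 22, 14, 238], [385, 215, 21, 15, 221], [322, 269, 17, 23, 300]]
[[270, 250, 12, 11, 104], [345, 257, 15, 16, 201]]
[640.20299703 -95.65044498 209.95788022] [ 1.79995305e+02 -1.46316165e-02  1.32651247e+02] 91.18323778236802
```

View pics/mir.png

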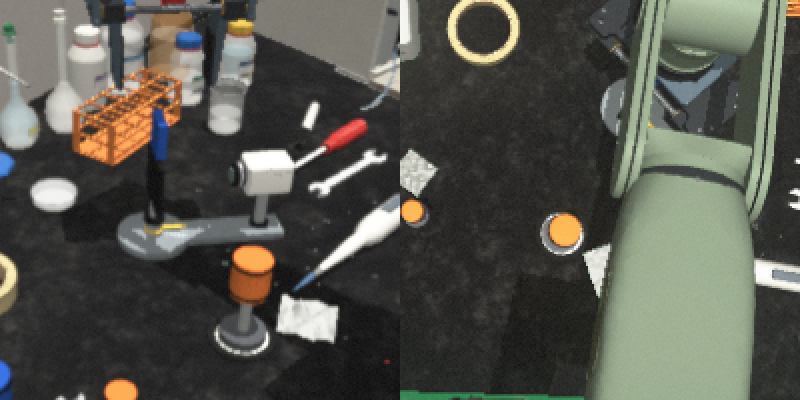

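Target stands centred on the pad (side (395,217)); gripper is above the blue grip. Descending and pinching.

```bash
python3 - <<'E'
from h import *
r=fitcyl(20,64,108,{"side":[385,203,23,27],"top":[345,257,15,16]},[470,0]); print("drum",r[0],r[1].round(1))
d=r[0]-np.array([641,-96]); a=np.degrees(np.arctan2(d[1],d[0])); print(a,(223-a)/2)
E
python3 -m jog '0 0 0 0 0 -.8 1;0 0 0 0 0 -1.8 1;0 0 0 0 0 -2.6 1;0 0 0 0 0 -3 1;0 0 0 0 0 -3.15 1'
python3 -m jog '0 0 0 0 0 0 .5;0 0 0 0 0 0 .2;0 0 0 0 0 0 .1;0 0 0 0 0 0 .05;0 0 0 0 0 0 .05' 12
python3 -m jog '0 0 0 0 0 0 .05;0 0 0 0 0 0 .05;0 0 0 0 0 0 .05;0 0 0 0 0 0 .05;0 0 0 0 0 0 .05' 12
```

```text
drum [468.66720381  -2.60724927] [-0.5 -0.7 -0.5  2.2 -0.1 -0.2  1.7  0.6]
151.54529470535996 35.72735264732002
time_s: 11.3
ee_pos: [640.9, -96.1, 130.8]
ee_rot: [180.0, -0.0, 132.6]
force: [1.2, 0.4, -0.5]
gripper_width: 91.3
time_s: 11.92
ee_pos: [641.2, -96.4, 130.8]
ee_rot: [180.0, 0.0, 132.6]
force: [0.0, -0.3, -0.4]
gripper_width: 44.1
time_s: 12.55
ee_pos: [641.5, -96.3, 130.7]
ee_rot: [180.0, 0.0, 132.6]
force: [1.5, 0.6, -1.4]
gripper_width: 12.0
```

Pinched at 12.0 mm, flush. Turning clockwise about 35.5°.

```bash
python3 -m jog '0 0 0 0 0 0 .05;0 0 -.7 0 0 0 .05;0 0 -1.6 0 0 0 .05;0 0 -2.6 0 0 0 .05;0 0 -3.5 0 0 0 .05' 25
python3 -m jog '0 0 -1 0 0 0 .05;0 0 -2 0 0 0 .05;0 0 -3 0 0 0 .05;0 0 -3.5 0 0 0 .05;0 0 -3.6 0 0 0 .05'
python3 -m jog '0 0 0 0 0 0 .05;0 0 0 0 0 0 .05;0 0 0 0 0 0 .05'
python3 - <<'E'
from h import *
im,h=grab_frame("side"),grab_frame("top")
a=cv2.resize(im[130:270,320:430],None,fx=4,fy=4,interpolation=cv2.INTER_CUBIC); b=cv2.resize(h[170:310,330:420],None,fx=4,fy=4,interpolation=cv2.INTER_CUBIC)
# expected reflected line at pointer height, from axis
q=np.radians(np.array([141.5,151.5,161.5])); 
for i,x in enumerate(q):
    print(np.degrees(x),proj("side",[[641+40*np.cos(x),-96+40*np.sin(x),17],[641,-96,17]]).round(1).tolist())
save(np.hstack([a,b]),"pics/fin.png")
m=cv2.inRange(cv2.cvtColor(im,cv2.COLOR_RGB2HSV),(21,100,110),(35,255,255))
ys,xs=np.nonzero(m[180:230,320:430]); print(list(zip(xs+320,ys+180)))
s=env.state();print(s["ee_pos"],s["ee_rot"],s["gripper_width"],s["torque"],s["time_s"])
E
```

```text
time_s: 13.18
ee_pos: [641.4, -96.3, 130.7]
ee_rot: [180.0, 0.0, 115.0]
force: [1.5, 0.2, -1.5]
gripper_width: 11.8
time_s: 13.8
ee_pos: [641.3, -96.3, 130.7]
ee_rot: [180.0, 0.0, 97.1]
force: [2.0, 1.0, -1.2]
gripper_width: 11.8
time_s: 14.18
ee_pos: [641.3, -96.4, 130.7]
ee_rot: [180.0, 0.0, 97.1]
force: [2.3, 0.4, -1.3]
gripper_width: 12.1
141.5 [[351.9, 202.9], [346.6, 193.4]]
151.5 [[354.7, 202.3], [346.6, 193.4]]
161.5 [[357.1, 201.5], [346.6, 193.4]]
[(np.int64(342), np.int64(193)), (np.int64(342), np.int64(194)), (np.int64(350), np.int64(194)), (np.int64(342), np.int64(195)), (np.int64(343), np.int64(195)), (np.int64(344), np.int64(195)), (np.int64(349), np.int64(195)), (np.int64(350), np.int64(195)), (np.int64(344), np.int64(196)), (np.int64(345), np.int64(196)), (np.int64(346), np.int64(196)), (np.int64(347), np.int64(196)), (np.int64(348), np.int64(196)), (np.int64(349), np.int64(196)), (np.int64(350), np.int64(196)), (np.int64(348), np.int64(197)), (np.int64(349), np.int64(197)), (np.int64(350), np.int64(197)), (np.int64(349), np.int64(198)), (np.int64(350), np.int64(198)), (np.int64(351), np.int64(198)), (np.int64(350), np.int64(199)), (np.int64(351), np.int64(199)), (np.int64(352), np.int64(199)), (np.int64(351), np.int64(200)), (np.int64(352), np.int64(200)), (np.int64(353), np.int64(200)), (np.int64(352), np.int64(201)), (np.int64(353), np.int64(201)), (np.int64(354), np.int64(201)), (np.int64(352), np.int64(202)), (np.int64(353), np.int64(202)), (np.int64(354), np.int64(202))]
[641.31654265 -96.37185932 130.72992637] [1.79977108e+02 2.32463950e-03 9.71200616e+01] 11.816457627628843 [ 0.04071116 -0.39743997  0.0357196 ] 14.275
```

View pics/fin.png

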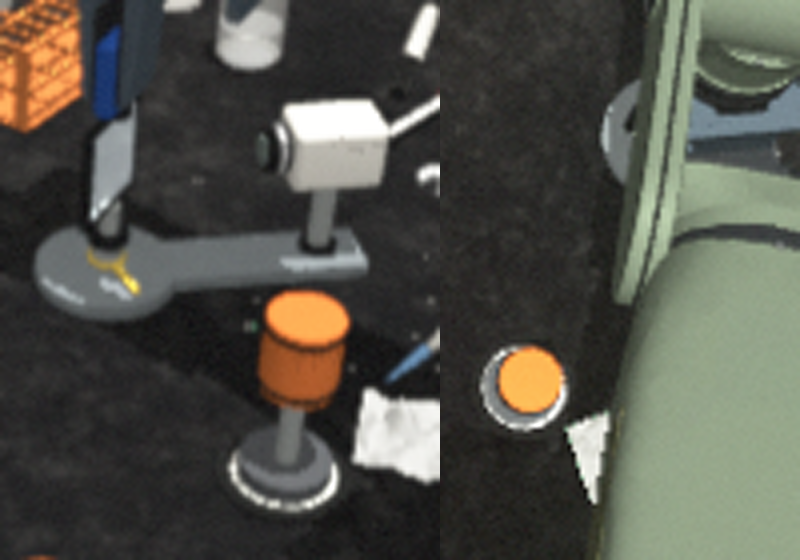

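Pointer points at the target roughly. I'll check its heading numerically, together with the rest heading in the first pictures (the lens direction).

```bash
python3 - <<'E'
from h import *
def head(im,n,sl,lo=(18,90,90)):
    m=np.zeros(im.shape[:2],np.uint8); m[sl]=255
    m&=cv2.inRange(cv2.cvtColor(im,cv2.COLOR_RGB2HSV),lo,(38,255,255))
    ys,xs=np.nonzero(m); W=np.array([atz(n,(x,y),17)[:2] for x,y in zip(xs,ys)])
    d=np.hypot(*(W-[641.3,-96.3]).T); W=W[d>15]
    if len(W)<4: return len(W)
    v=cv2.fitLine(W.astype(np.float32),cv2.DIST_HUBER,0,.01,.01).ravel()
    c=W.mean(0)-[641.3,-96.3]
    far=W[np.argsort(np.hypot(*(W-[641.3,-96.3]).T))[-3:]].mean(0)-[641.3,-96.3]
    return len(W),"line",np.degrees(np.arctan2(v[1],v[0])).round(1),"from axis",np.degrees(np.arctan2(c[1],c[0])).round(1),"tip",np.degrees(np.arctan2(far[1],far[0])).round(1),far.round(1)
s0=cv2.imread("pics/side0.png")[:,:,::-1].copy(); t0=cv2.imread("pics/top0.png")[:,:,::-1].copy()
S=np.s_[185:210,335:370]
print(head(s0,"side",S)); print(head(t0,"top",np.s_[195:225,375:405])); print(head(grab_frame("side"),"side",S))
# lens direction: camera housing white top box in side/top via trace
for ax in([641.3,-96.3],):
    for a in(-135,-137,-139):
        r=np.radians(a); c,s=np.cos(r),np.sin(r)
        print(a,"lens",proj("side",[[641.3+90*c,-96.3+90*s,85],[641.3+160*c,-96.3+160*s,105]]).round(1).tolist(),proj("top",[[641.3+160*c,-96.3+160*s,105],[641.3+125*c,-96.3+125*s,105]]).round(1).tolist())
h=t0; m=cv2.inRange(cv2.cvtColor(t0,cv2.COLOR_RGB2HSV),(0,0,170),(180,50,255)); m2=np.zeros_like(m); m2[220:252,408:442]=m[220:252,408:442]
cs=max(cv2.findContours(m2,0,2)[0],key=cv2.contourArea); r=cv2.minAreaRect(cs); print(r)
w=np.array([atz("top",p,105)[:2] for p in cv2.boxPoints(r)]); print(w.round(1).tolist(),w.mean(0),[np.degrees(np.arctan2(*(w[i]-w[i-1])[::-1])).round(1) for i in range(4)])
E
```

```text
(22, 'line', np.float32(59.6), 'from axis', np.float64(-140.1), 'tip', np.float64(-136.4), array([-27.1, -25.8]))
(15, 'line', np.float32(40.1), 'from axis', np.float64(-138.8), 'tip', np.float64(-138.5), array([-27.2, -24. ]))
(19, 'line', np.float32(-28.0), 'from axis', np.float64(147.6), 'tip', np.float64(147.2), array([-32.9,  21.2]))
-135 lens [[385.4, 166.7], [415.0, 157.4]] [[435.9, 242.9], [426.0, 232.8]]
-137 lens [[385.8, 167.4], [415.8, 158.6]] [[434.3, 244.4], [424.8, 234.0]]
-139 lens [[386.1, 168.1], [416.5, 159.8]] [[432.7, 245.8], [423.5, 235.1]]
((426.50006103515625, 235.5000457763672), (21.21320343017578, 14.142135620117188), 45.0)
[[551.6, -154.4], [577.7, -179.8], [540.7, -217.3], [514.9, -192.0]] [ 546.23676136 -185.86807893] [np.float64(45.6), np.float64(-44.1), np.float64(-134.6), np.float64(135.6)]
```

The sight line comes out at about 151° from the jaw heading and the lens direction, and 148–152° from the pointer. The drum lies at 151.5° and the tolerance is ±4.7°, so I'm handing in.

```bash
python3 -m jog '0 0 0 0 0 0 .05;0 0 0 0 0 0 .05;0 0 0 0 0 0 .05;0 0 0 0 0 0 .05' 25; python3 -c "
from workcell import env
s=env.state();print(s['ee_rot'],s['gripper_width'],s['force'],s['time_s']);env.job_done()"
```

```text
time_s: 14.82
ee_pos: [641.3, -96.3, 130.7]
ee_rot: [180.0, 0.0, 97.1]
force: [2.7, 0.8, -2.0]
gripper_width: 12.1
[1.79979323e+02 1.32384312e-03 9.71148322e+01] 12.078385185798817 [ 2.67300826  0.82272187 -1.99561137] 14.825
the job is handed in; nothing more can be done
```

I stood the larger orange target on the pad and let go. I then pinched the mirror's blue grip, turned it 35.5° clockwise, and handed in at 14.8 s still holding it. No verdict was reported.

- **Target:** it stands upright on the pad. Its measured axis is about 1 mm from the pad's measured centre, against the 22 mm allowed.
- **Mirror:** it is held still at 25 N commanded grip, with the finger opening at 12.1 mm, which matches the blade's thickness.
- **Line of sight:** the jaw heading and the lens direction put it at about 151°, and the drum lies at 151.5° (±4.7° allowed).
- **Disagreement:** the yellow pointer gave 147–152°, depending on how I fitted it. It covers only a few pixels, so I relied on the jaw heading. The low end would be about 4.3° off, just inside tolerance.
- **Not re-measured:** I did not measure the blue target, tape and dish again at the end. The arm never worked close to the tape or dish, and the fingers were planned to clear the blue target.

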